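# Tighten the loose hold-down clamp on the painter's work board

### The arm

A 6-joint arm with a two-finger parallel gripper is mounted at the origin on the work surface. World frame = base frame: x ahead of the robot, y to its left, z up, the work surface at z = 0. Lengths are in m, angles in rad, forces in N, time in s.
With the tool pointing down it reaches from about 0.275 to 1 m from the base axis. Payload 8.4 kg.
Tool frame: the origin (TCP) lies midway between the tips of the shut fingers; the grasp point (between the pads) lies 19 mm behind it (env.pinch_z is the distance from the TCP to the grasp point, in m); z points along the fingers, y is the line along which they close (so a half turn about z gives the same grasp; the last joint's range is limited). The gripper opens to 85 mm and grips with 20 to 120 N. Pads are 22 mm wide; open, the fingers measure 114 mm over their backs; the gripper's body (76 mm by 85 mm) begins 54 mm behind the grasp point. The pads swing forward as they close: fully open they stand 13 mm farther back than shut.
Start: joints at [1.169, 0.353, 1.633, -0, 1.155, -0.002], TCP at [0.243, 0.576, 0.231] pointing down, gripper open.
Joint ranges: [-2.63, 2.63], [-0.92, 2.1], [0.06, 2.66], [-1.3, 4.44], [0, 2.69], [-3.02, 3.02]. Speed limits (rad/s): [2.22, 2.22, 2.79, 3.14, 3.14, 3.14].

### API

Orientations are given as a unit quaternion [w, x, y, z].
In Python, from rig import sensors, snapshot, camera_model, env gives the robot as it stands.
- The arm moves only by the shell command python3 -m crank 'ROWS' [FORCE]. ROWS is JSON, a list that holds one entry, the list of rows, each a list of 5 numbers: the closure, from -1 (fully open) to 1 (shut), so that 0 is half open, then the shift along the tool's x, y, z in m, then the turn about the tool's z in rad. In form: [[[jaw, x, y, z, twist], ...]]. A call has exactly 5 rows; each row shifts and turns the commanded pose from where the row before left it, along the tool's axes as they then stand; what a row does not reach is not made up. A row lasts 1/8 s, in which the tool goes at most 62.5 mm and 10.7 degrees, less where a joint would pass 70% of its speed; a pose out of reach is approached as far as the arm can. A call with a gripper value outside its range is refused whole. The fingers move at their own pace and stop on an object; FORCE is the grip in N (left out, the last holds). Time passes only in rows, so rows that do not move let the fingers close, or fill a call up. It gives the time, the measured TCP pose, the force, the opening and the grip force at its end, in the units of the state.
- sensors.get_obs(): the state, without advancing time (a new reading comes with each control period).
- snapshot(name): name is "scene" or "top" or "wrist"; returns the picture (420x560x3 uint8, blue, green, red); there is no depth.
- camera_model(name): a dict with "fx", "fy", "cx", "cy" (pixels), "rvec" (rotation vector, rad) and "tvec" (3), from world to camera coordinates, as OpenCV has them. Camera axes: x right, y down, z forward; pixel columns grow to the right and rows downward; lengths in m; the calibration is good to about 2 mm. A picture is of the moment at which its call begins: read the wrist's pose just before it. camera_model takes no time and is no camera call; for the wrist camera it gives the pose at the moment of the call.
- env.job_done(): hands the job in; it is judged then, once.
The state is a dict: "time_s": time; "q": joint angles; "dq": joint speeds; "effort": joint torques, N m; "tcp_pos": TCP position; "tcp_rot": TCP orientation; "ft_force": force on the tool from outside, world axes, zero at the start; "moment": the same for the moment, N m; "grip_width": finger opening in m; "finger_force": force on a finger pad.
Only numpy, scipy, OpenCV 4.12 (cv2) and the standard library are available. Lean on these libraries where they do the work, as an engineer would, in place of code of your own. Each camera call takes 0.05 s, during which the arm holds its last target. There are 200 camera calls.

### The job

The brass thumbscrew on one of the two hold-down clamps of the work board is loose. Turn it clockwise until it seats and you feel it stiffen, stop there without over-tightening it, and let it go. The clamp with the black thumbscrew is already tight: leave that screw as it is.

Things in the scene. Friction and masses are not known exactly. Their poses are not given: they have to be found in the camera images.
- brass_grip (a point): Centre of the loose thumbscrew's knurled brass head: round, upright, 30 mm across, 22 mm tall (top 11 mm above this point, height fixed), gripped across any diameter. Below it 22 mm of bare 10 mm stem stand above the clamp's aluminium arm (28 mm wide, its top 33 mm below this point; block behind no higher). Clamp fixed on the board, left or right by chance. Its z axis (up) is the screw's axis.
- brass_screw (a joint): Turn of the brass screw's stem, rad, growing clockwise seen from above. Starts at 0 to 0.6 (loose, about 0.03 N m) and stops dead at 1.2, where its pad seats: 0.6 to 1.2 rad to go, one turn of the wrist. The white line on top of the head, seen from its axis outward, points along the red line on the clamp's block when seated.
- brass_head (a joint): How far, rad, the head is turned clockwise ahead of its stem, through a spring of 1.5 N m per rad. Below about 0.1 while the screw turns freely; once the stem is seated it and the resistance grow with every further turn (0.2 rad, 0.3 N m, is snug; above 0.5 rad, 0.75 N m, is over-tightened). Let go, the head springs back to about 0 and the stem stays seated.
- black_mark (a point): Outer end of the white line on top of the black thumbscrew's head, 14 mm out from its axis and 11 mm above the head's centre. Same clamp and head size as the brass one, about 200 mm away from it along the board; it is already tight and stiff.

How it is judged:
At the end, for the whole second after the job is handed in: The brass screw's stem is at its seat, within 10 degrees (joint brass_screw above 1.02 rad), its head is released and sprung back (joint brass_head below 0.15 rad), and the black screw stands as it was (its mark within 5 mm of its start) (value of joint brass_screw above 1.02 rad and value of joint brass_head below 0.15 rad and distance of black_mark from where it was at the start of the episode below 0.005 m); the robot touches nothing.
It fails at once if the brass screw over-tightened: head turned more than 0.5 rad ahead of its stem (value of joint brass_head above 0.5 rad).
It fails at once if the black screw turned: its mark moved by more than 5 mm (distance of black_mark from where it was at the start of the episode above 0.005 m).
It also fails if it takes over 43 s, if anything falls off the work surface, if the arm or the gripper's body presses on something with over 40 N, if the wrist force passes 120 N, or if a joint passes its speed limit or range.

## Working session

There is one attempt and no reset: what is moved stays moved. The work goes in short steps, Python scripts to look and compute and a shell command to move; the robot and the scene stay as the last step left them, time stands still between calls to the robot, and variables do not carry over. Pictures are saved under pics/ and viewed, at most 10 in all, crops included, and the job is handed in when it is done.

```bash
mkdir -p pics; python3 - <<'E'
from rig import sensors,snapshot,camera_model,env
import cv2
o=sensors.get_obs();print(o)
for n in("top","scene"):
    cv2.imwrite(f"pics/{n}0.png",snapshot(n));print(n,camera_model(n))
print(env.pinch_z)
E
```

```text
{'time_s': 0.0, 'q': array([ 1.16857492e+00,  3.53678722e-01,  1.63414316e+00, -2.54872543e-06,
        1.15521179e+00, -2.43103370e-03]), 'dq': array([ 0.00120093,  0.00046925, -0.00055769, -0.00078553,  0.00090041,
        0.00076876]), 'effort': array([-5.81874883e-04, -6.05257058e+01, -3.42070985e+01, -1.08515933e-04,
        9.58340010e-03,  1.54253399e-05]), 'tcp_pos': array([0.24309353, 0.57525763, 0.23053873]), 'tcp_rot': array([-1.43643044e-04,  1.98566049e-01,  9.80087244e-01, -7.06043587e-04]), 'ft_force': array([0.35844031, 0.43367013, 0.75519333]), 'moment': array([0.04347138, 0.03337754, 0.02113862]), 'finger_force': 0.0, 'grip_width': 0.08575569945891054}
top {'fx': 390.20400293226913, 'fy': 390.20400293226913, 'cx': 283.5901539977198, 'cy': 209.71221111500807, 'rvec': array([ 2.17642357, -2.13973494,  0.11118439]), 'tvec': array([0.01093361, 0.53715909, 0.70052901])}
scene {'fx': 517.6026774427677, 'fy': 517.6026774427677, 'cx': 271.8987284246928, 'cy': 210.62683520049706, 'rvec': array([ 1.25233268,  2.15797303, -1.00805019]), 'tvec': array([ 0.25649139, -0.21285445,  1.33605625])}
0.0187
```

View pics/top0.png

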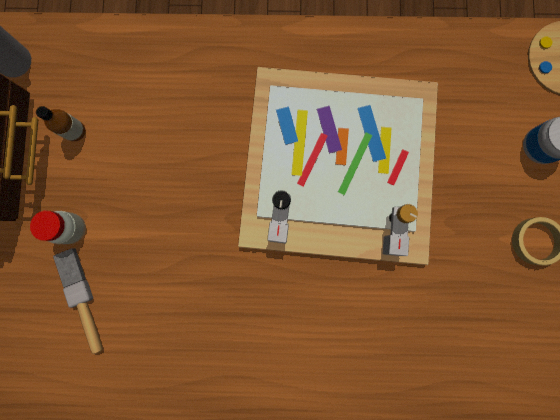

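View pics/scene0.png

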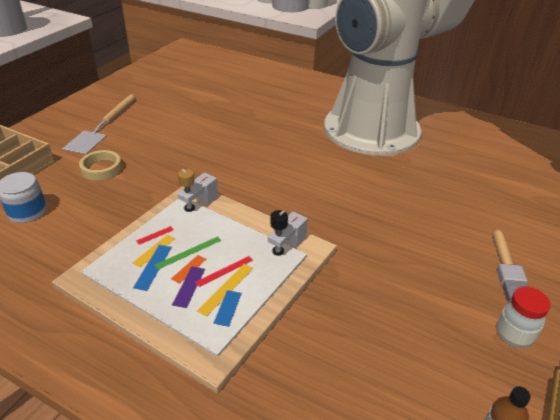

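The top view shows the black head at about (281,200) and the brass head at about (407,213). In the scene view they are at (279,220) and (187,177). I'll enlarge the brass head in both.

```bash
python3 - <<'E'
import cv2,numpy as np
a=cv2.imread("pics/top0.png")[190:265,365:440];b=cv2.imread("pics/scene0.png")[155:215,160:235]
a=cv2.resize(a,(400*1,400),interpolation=cv2.INTER_CUBIC);b=cv2.resize(b,(400,320),interpolation=cv2.INTER_CUBIC)
b=cv2.copyMakeBorder(b,0,80,0,0,cv2.BORDER_CONSTANT)
cv2.imwrite("pics/crop1.png",np.hstack([a,b]))
E
```

```text
(no output)
```

View pics/crop1.png

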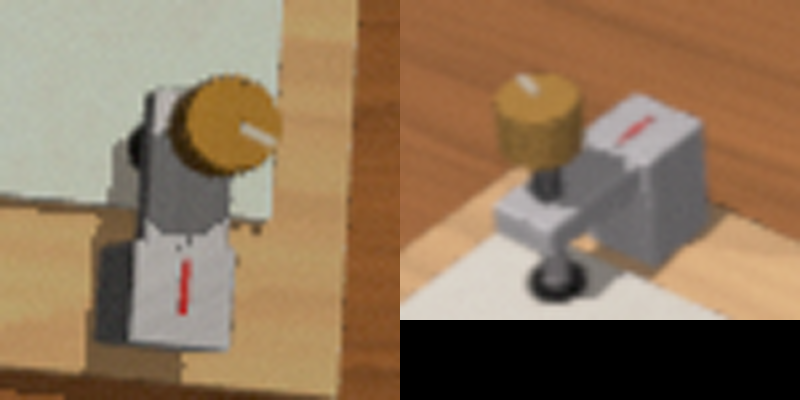

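Left crop, top view: disc centre at about (234,123), white line running from (242,126) to (275,143), red line from (187,262) to (182,313). Right crop, scene view: disc centre at about (139,99). Next I triangulate the head.

```bash
cat > h.py <<'E'
import cv2,numpy as np
from scipy.optimize import least_squares
from scipy.spatial.transform import Rotation as R
def proj(m,X):
    K=np.array([[m['fx'],0,m['cx']],[0,m['fy'],m['cy']],[0,0,1.]])
    return cv2.projectPoints(np.float64(X).reshape(-1,3),m['rvec'],m['tvec'],K,None)[0].reshape(-1,2)
def back(m,uv,z):
    Rm=R.from_rotvec(m['rvec']).as_matrix();c=-Rm.T@m['tvec']
    d=Rm.T@np.array([(uv[0]-m['cx'])/m['fx'],(uv[1]-m['cy'])/m['fy'],1]);return c+d*(z-c[2])/d[2]
E
python3 - <<'E'
from h import *
from rig import camera_model,sensors
t,s=camera_model("top"),camera_model("scene")
T=lambda x,y:np.array([364.6+x/5.333,189.6+y/5.333]);S=lambda x,y:np.array([159.6+x/5.333,154.6+y/5.333])
r=least_squares(lambda X:np.r_[proj(t,X)[0]-T(234,123),proj(s,X)[0]-S(139,99)],[.4,0,.1])
X=r.x;print("top centre",X,r.fun)
e=back(t,T(275,143),X[2])-back(t,T(242,126),X[2]);rr=back(t,T(182,313),X[2]-.03)-back(t,T(187,262),X[2]-.03)
a,b=[np.arctan2(v[1],v[0]) for v in(e,rr)]
print("white",a,"red",b,"cw to go",(a-b)%(2*np.pi))
o=sensors.get_obs();q=o['tcp_rot'];M=R.from_quat(q[[1,2,3,0]]).as_matrix();print(M.round(3))
print("delta tool",M.T@(X-o['tcp_pos']), "y axis ang",np.arctan2(M[1,1],M[0,1]))
E
```

```text
top centre [ 0.52631268 -0.18849567  0.10949924] [-0.09067773  0.04780838 -0.11414115 -0.03353266]
white -2.0410563536173405 red 3.0283338639182507 cw to go 1.2137950896439946
[[-0.921  0.389 -0.   ]
 [ 0.389  0.921 -0.001]
 [-0.    -0.001 -1.   ]]
delta tool [-0.55816015 -0.5931738   0.12190054] y axis ang 1.170976125032578
```

```bash

python3 -m crank '[[[-1,-0.028,-0.0297,0,0],[-1,-0.028,-0.0297,0,0],[-1,-0.028,-0.0297,0,0],[-1,-0.028,-0.0297,0,0],[-1,-0.028,-0.0297,0,0]]]' 40
python3 -m crank '[[[-1,-0.028,-0.0297,0,0],[-1,-0.028,-0.0297,0,0],[-1,-0.028,-0.0297,0,0],[-1,-0.028,-0.0297,0,0],[-1,-0.028,-0.0297,0,0]]]'
python3 -m crank '[[[-1,-0.028,-0.0297,0,0],[-1,-0.028,-0.0297,0,0],[-1,-0.028,-0.0297,0,0],[-1,-0.028,-0.0297,0,0],[-1,-0.028,-0.0297,0,0]]]'
python3 -m crank '[[[-1,-0.028,-0.0297,0,0],[-1,-0.028,-0.0297,0,0],[-1,-0.028,-0.0297,0,0],[-1,-0.028,-0.0297,0,0],[-1,-0.018,-0.029,0,0]]]'
python3 - <<'E'
from h import *
from rig import camera_model,sensors,snapshot
o=sensors.get_obs();print(o['time_s'],o['tcp_pos'],o['tcp_rot'],o['q'])
m=camera_model("wrist");im=snapshot("wrist");cv2.imwrite("pics/w1.png",im)
print(m,proj(m,[.5263,-.1885,.1095]))
E
```

```text
time_s: 0.72
tcp_pos: [0.3146, 0.383, 0.231]
tcp_rot: [-0.0, 0.198, 0.98, -0.0]
ft_force: [0.3, 0.7, -0.5]
grip_width: 0.0854
finger_force: 0.0
time_s: 1.35
tcp_pos: [0.3857, 0.1918, 0.2312]
tcp_rot: [-0.0, 0.198, 0.98, -0.0]
ft_force: [-0.2, 0.4, 0.3]
grip_width: 0.085
finger_force: 0.0
time_s: 1.98
tcp_pos: [0.4569, 0.0005, 0.2311]
tcp_rot: [-0.0, 0.199, 0.98, -0.0]
ft_force: [0.0, 0.3, 0.3]
grip_width: 0.0853
finger_force: 0.0
time_s: 2.6
tcp_pos: [0.5193, -0.1863, 0.2309]
tcp_rot: [-0.0, 0.199, 0.98, 0.0]
ft_force: [0.8, -0.9, -0.9]
grip_width: 0.0853
finger_force: 0.0
2.6 [ 0.51933089 -0.18632932  0.23094913] [-1.42133484e-04  1.98733482e-01  9.80053561e-01  3.09465120e-05] [-3.47212382e-01  2.40086910e-01  1.79141382e+00  2.18178733e-05
  1.11038219e+00 -1.51788749e+00]
{'fx': 334.71389604265056, 'fy': 334.71389604265056, 'cx': 274.4051644675706, 'cy': 208.03991340292768, 'rvec': array([-2.40591533, -1.59471892, -0.23728945]), 'tvec': array([-0.03094549, -0.56492488,  0.2179847 ])} [[274.9574766 209.2026694]]
```

View pics/w1.png

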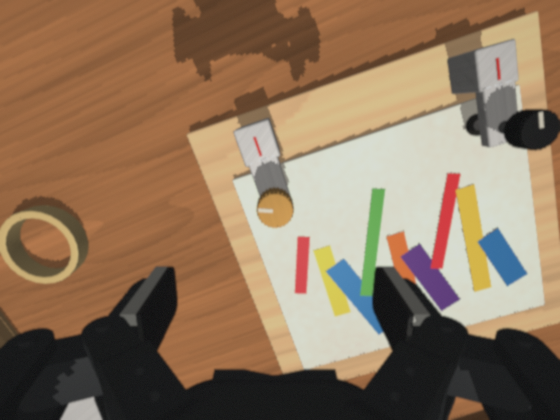

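The wrist view puts the head centre at about (276,208) and the projection gave (275,209), so they agree. I'll descend and close.

```bash

python3 -m crank '[[[-1,-0.0072,0.0007,0.02,0],[-1,0,0,0.035,0],[-1,0,0,0.035,0],[-1,0,0,0.035,0],[-1,0,0,0.025,0]]]' 40
python3 -m crank '[[[0,0,0,0,0],[0.3,0,0,0,0],[1,0,0,0,0],[1,0,0,0,0],[1,0,0,0,0]]]' 40
python3 -m crank '[[[1,0,0,0,0],[1,0,0,0,0],[1,0,0,0,0],[1,0,0,0,0],[1,0,0,0,0]]]' 40
python3 -c "
from rig import sensors;o=sensors.get_obs();print(o['tcp_pos'],o['moment'],o['ft_force'],o['q'])"
```

```text
time_s: 3.28
tcp_pos: [0.5245, -0.1853, 0.0783]
tcp_rot: [-0.002, 0.198, 0.98, 0.0]
ft_force: [0.4, 0.3, 0.5]
grip_width: 0.0854
finger_force: 0.0
time_s: 3.9
tcp_pos: [0.5262, -0.1882, 0.0828]
tcp_rot: [0.001, 0.198, 0.98, -0.001]
ft_force: [-3.3, -5.2, 5.6]
grip_width: 0.0292
finger_force: 39.2
time_s: 4.53
tcp_pos: [0.5262, -0.1883, 0.0827]
tcp_rot: [0.001, 0.198, 0.98, -0.001]
ft_force: [-3.0, -6.3, 4.4]
grip_width: 0.0288
finger_force: 39.2
[ 0.52618278 -0.18827571  0.08274529] [-0.87096945  0.55567195 -0.00549759] [-3.02966204 -6.27769957  4.35447884] [-0.34540745  0.43716344  1.89455404 -0.00202134  0.80782592 -1.5153    ]
```

Gripped at 29 mm. I'll turn clockwise (positive twist) and watch the z moment.

```bash
P='from rig import sensors;o=sensors.get_obs();print("MZ",o["moment"][2],"q6",o["q"][5])'
python3 -m crank '[[[1,0,0,0,0.06],[1,0,0,0,0.06],[1,0,0,0,0.06],[1,0,0,0,0.06],[1,0,0,0,0.06]]]' | grep -v rot; python3 -c "$P"
python3 -m crank '[[[1,0,0,0,0.05],[1,0,0,0,0.05],[1,0,0,0,0.05],[1,0,0,0,0.05],[1,0,0,0,0]]]' |grep -v rot; python3 -c "$P"
```

```text
time_s: 5.15
tcp_pos: [0.5263, -0.1882, 0.0828]
ft_force: [-3.6, -5.4, 4.0]
grip_width: 0.0288
finger_force: 39.2
MZ 0.057528659350928754 q6 -1.2133647405780896
time_s: 5.78
tcp_pos: [0.5264, -0.1881, 0.0828]
ft_force: [-3.0, -4.7, 3.8]
grip_width: 0.0289
finger_force: 39.2
MZ -0.04281833089248724 q6 -1.014607615782598
```

```bash
P='from rig import sensors;o=sensors.get_obs();print("MZ",o["moment"],"q6",o["q"][5], o["effort"][5])'
python3 -m crank '[[[1,0,0,0,0.03],[1,0,0,0,0.03],[1,0,0,0,0.03],[1,0,0,0,0.03],[1,0,0,0,0]]]' | grep force; python3 -c "$P"
python3 -m crank '[[[1,0,0,0,0.03],[1,0,0,0,0.03],[1,0,0,0,0.03],[1,0,0,0,0.03],[1,0,0,0,0]]]' | grep force; python3 -c "$P"
```

```text
ft_force: [-2.7, -4.8, 4.3]
finger_force: 39.1
MZ [-0.77684067  0.33502575  0.02271153] q6 -0.8948547092252103 0.2207907848060131
ft_force: [-2.6, -3.7, 5.0]
finger_force: 39.2
MZ [-0.73345483  0.4203529  -0.03984922] q6 -0.7748500126382071 0.22068485151976347
```

```bash
P='from rig import sensors;o=sensors.get_obs();print("MZ",o["moment"][2],"q6",o["q"][5], o["effort"][5])'
python3 -m crank '[[[1,0,0,0,0.03],[1,0,0,0,0.03],[1,0,0,0,0.03],[1,0,0,0,0.03],[1,0,0,0,0]]]' | grep finger; python3 -c "$P"
python3 -m crank '[[[1,0,0,0,0.03],[1,0,0,0,0.03],[1,0,0,0,0.03],[1,0,0,0,0.03],[1,0,0,0,0]]]' | grep finger; python3 -c "$P"
```

```text
finger_force: 39.2
MZ -0.010847040006237884 q6 -0.6548125492898261 0.221302080899477
finger_force: 39.2
MZ 0.008719370502002805 q6 -0.5347603107662553 0.22196342702955008
```

```bash
P='from rig import sensors;o=sensors.get_obs();print("MZ",o["moment"][2],"q6",o["q"][5], o["effort"][5])'
python3 -m crank '[[[1,0,0,0,0.03],[1,0,0,0,0.03],[1,0,0,0,0.03],[1,0,0,0,0.03],[1,0,0,0,0]]]' | grep finger; python3 -c "$P"
```

```text
finger_force: 39.2
MZ 0.050072484636862306 q6 -0.4147784565216062 0.22251203656196594
```

```bash
P='from rig import sensors;o=sensors.get_obs();print("MZ",o["moment"][2],"q6",o["q"][5], o["effort"][5])'
python3 -m crank '[[[1,0,0,0,0.03],[1,0,0,0,0.03],[1,0,0,0,0.03],[1,0,0,0,0],[1,0,0,0,0]]]' | grep finger; python3 -c "$P"
```

```text
finger_force: 39.2
MZ 0.013884603281076088 q6 -0.3250930928907421 0.03239983110688627
```

```bash
P='from rig import sensors;o=sensors.get_obs();print("MZ",o["moment"][2],"q6",o["q"][5], o["effort"][5])'
python3 -m crank '[[[1,0,0,0,0.03],[1,0,0,0,0.03],[1,0,0,0,0.02],[1,0,0,0,0],[1,0,0,0,0]]]' | grep finger; python3 -c "$P"
```

```text
finger_force: 39.3
MZ 0.12798854068769644 q6 -0.2452073376543998 0.13724913820624352
```

The moment and the joint effort are both starting to rise. One more small step should confirm that it has seated.

```bash
P='from rig import sensors;o=sensors.get_obs();print("MZ",o["moment"][2],"q6",o["q"][5], o["effort"][5])'
python3 -m crank '[[[1,0,0,0,0.03],[1,0,0,0,0.03],[1,0,0,0,0.03],[1,0,0,0,0],[1,0,0,0,0]]]' | grep finger; python3 -c "$P"
```

```text
finger_force: 39.3
MZ 0.26507773722338496 q6 -0.15541138223240758 0.26908750645816326
```

The stiffness is 0.135 N m over 0.09 rad, which is the spring's 1.5 N m/rad, so the screw is seated and snug. I'll let go and retreat.

```bash

python3 -m crank '[[[-1,0,0,0,0],[-1,0,0,0,0],[-1,0,0,0,0],[-1,0,0,0,0],[-1,0,0,0,0]]]'
python3 -m crank '[[[-1,0,0,-0.02,0],[-1,0,0,-0.03,0],[-1,0,0,-0.04,0],[-1,0,0,-0.04,0],[-1,0,0,-0.02,0]]]'
python3 -m crank '[[[-1,0,0,0,0],[-1,0,0,0,0],[-1,0,0,0,0],[-1,0,0,0,0],[-1,0,0,0,0]]]' >/dev/null
python3 - <<'E'
import cv2
from rig import snapshot
im=snapshot("wrist");cv2.imwrite("pics/w2.png",im)
E
```

```text
time_s: 11.4
tcp_pos: [0.5258, -0.187, 0.0812]
tcp_rot: [-0.0, 0.771, 0.637, -0.0]
ft_force: [0.7, 0.6, -0.2]
grip_width: 0.0857
finger_force: 0.0
time_s: 12.02
tcp_pos: [0.5267, -0.1873, 0.2337]
tcp_rot: [0.001, 0.771, 0.637, 0.001]
ft_force: [-0.1, -0.5, 0.4]
grip_width: 0.0858
finger_force: 0.0
```

View pics/w2.png

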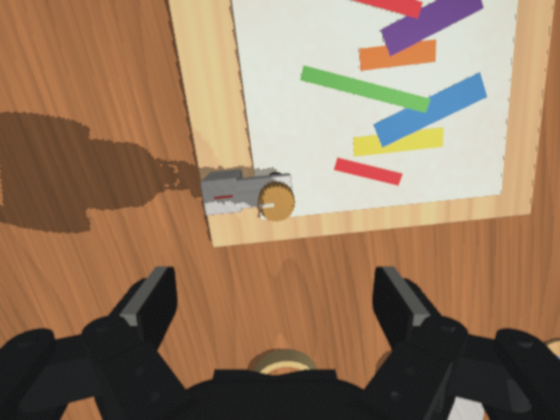

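The white line on the brass head, (273,204) to (260,206), is parallel to the red line, (232,196) to (214,198). The screw is seated and the fingers are clear.

```bash
python3 -c "
from rig import env;print(env.job_done())"
```

```text
the job is handed in; nothing more can be done
None
```

I turned the brass thumbscrew clockwise until it seated at about 0.27 N m (snug, well below the 0.75 N m limit) and let it go. The black screw was never touched, and I handed the job in at about 13 s; no verdict came back.

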